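# Stow the chock, then hold the hidden bolt head while the nut pulls tight

### The arm

A 6-joint arm with a two-finger parallel gripper is mounted at the origin on a cart in front of the work surface, level with it; the furniture and walls round the work are solid. World frame = base frame: x ahead of the robot, y to its left, z up, the work surface at z = 0. Lengths are in mm, angles in rad, forces in N, time in s.
With the tool pointing down it reaches from about 350 to 975 mm from the base axis. Payload 7.1 kg.
Tool frame: the origin (TCP) lies between the finger pads, 19 mm behind the fingertips; this is the grasp point; z points along the fingers, y is the line along which they close (so a half turn about z gives the same grasp; the last joint's range is limited). The gripper opens to 88 mm and grips with 3 to 60 N. Pads are 20 mm wide; open, the fingers measure 115 mm over their backs; the gripper's body (75 mm by 178 mm) begins 61 mm behind the grasp point.
Start: joints at [-1.297, 0.423, 1.63, -0, 1.089, -0.019], TCP at [180.414, -598.377, 241.375] pointing down, gripper open.
Joint ranges: [-3, 3], [-0.9, 2.11], [0.09, 2.58], [-1.31, 4.45], [0.11, 2.69], [-2.54, 2.54]. Speed limits (rad/s): [2.39, 2.39, 3.01, 3.14, 3.14, 3.14].

### API

Orientations are given as a rotation vector (axis times angle).
In Python, from workcell import ctrl, cams gives the robot as it stands.
- The arm moves only by the tool move_arm, never from a script. Its argument "steps" is a list of rows, each a list of 3 entries, a list of its own where there are three numbers: the shift along the tool's x, y, z in units of 25 mm (1.0 is 25 mm), then the turn about the tool's z in units of 5 degrees (1.0 is 5 degrees), then the closure, from 0 (fully open) to 1 (shut). A call has 1 to 20 rows; each row shifts and turns the commanded pose from where the row before left it, along the tool's axes as they then stand; what a row does not reach is not made up. A row lasts 1/12 s, in which the tool goes at most 41.7 mm and 7.16 degrees, less where a joint would pass 70% of its speed; a pose out of reach is approached as far as the arm can. A call is refused whole if a number of a shift passes 1 or a number of a turn 1, either way. A call with a gripper value outside its range is refused whole. The fingers move at their own pace and stop on an object; the grip force is fixed at half the most. Time passes only in rows, so rows that do not move let the fingers close. It gives the time, the measured TCP pose, the force, the opening and the grip force at its end, in the units of the state.
- ctrl.get_obs(): the state, without advancing time (a new reading comes with each control period).
- cams.get_image(name): name is "scene" or "side" or "wrist"; returns a dict with "image" (420x560x3 uint8, red, green, blue), "camera_matrix" (3x3 intrinsics, pixels), "k1" (the pictures are not rectified: a ray, as slopes to the right and down, at radius r is drawn at 1 + k1 r^2 times it, then the intrinsics apply), "xyz" and "rotation" of the camera in the world; the wrist camera has in their place "mount" (4x4, takes a point from camera to tool coordinates, whose origin is the TCP and whose axes are the flange's). Camera axes: x right, y down, z forward; pixel columns grow to the right and rows downward; lengths in mm; the calibration is good to about 2 mm. A picture is of the moment at which its call begins: read the wrist's pose just before it. There is no depth.
- ctrl.close_job(): hands the job in; it is judged then, once.
Trained networks look in the newest picture that a camera, given by its name, has taken for a name from the list of things; names that differ only in an ending like _2 or _b are one class to them, and where a whole thing is asked for, a point or a joint stands for the part that bears it (a point fixed in the world has none). Each returns a list of dicts, best first, with "p" (0 to 1); they miss things now and then, are a little off and sometimes report something else, mostly with a low value. They report only what shows in the picture. A call takes as long as a camera call. They do not tell look-alikes from the thing itself.
- cams.boxes_of(camera, thing): "rect" ([centre column, centre row, width, height] in pixels, round what is visible of it).
- cams.cut_out(camera, thing): "pixels" (420x560 bool, what is visible of it) and "rect" ([centre column, centre row, width, height] in pixels, round what is visible of it).
The state is a dict: "t": time; "qpos": joint angles; "qvel": joint speeds; "joint_torque": joint torques, N m; "ee_pos": TCP position; "orientation": TCP orientation; "ft_force": force on the tool from outside, world axes, zero at the start; "moment": the same for the moment, N m; "width": finger opening in mm; "grasp_force": force on a finger pad.
Only numpy, scipy, OpenCV 4.12 (cv2) and the standard library are available. Lean on these libraries where they do the work, as an engineer would, in place of code of your own. Each camera call takes 0.05 s, during which the arm holds its last target. There are 200 camera calls.

### The job

Lift the orange chock out from beside the crank of the blue clamping fixture and stow it upright, fully down, in the empty pocket of the grey tray, with its foot tab in the pocket's notch like its twin. The freed spring crank then slowly turns the nut, and the bolt with it: reach down into the gap behind the front bracket, grip the hidden brass bolt head firmly and keep it from turning until the nut has pulled tight and the crank stands still. Finish while still holding the bolt head, and do not disturb the things standing around.

Things in the scene. Friction and masses are not known exactly. Their poses are not given: they have to be found in the camera images.
- fixture: Fixed. Origin: underside, mid-thickness of the front bracket; x runs along the bolt from crank (front) to bolt head (behind), z up. Base x -78 to 56, 124 mm wide (y), 12 high. Blue front bracket x -5 to 5, 100 wide, top z 100. Blue rear cheek x 44 to 52, 90 wide, top z 100. Gap between them 39 mm, open above and at the sides. Bolt axis y 0, z 70. Spring housing, nut, crank arm reach x -28 (mm).
- bolt_head: Brass hexagon head behind the front bracket, 24 mm across flats, 27.7 across corners, fixture x 8 to 28 mm. Origin on the bolt axis at fixture x 0, z 70; it turns about its x, the bolt axis. At roll 0 two flats are upright, facing +y and -y. Fingers closing along fixture y turn it easily until flats meet the pads. Torque to hold: 0.15 N m; grip with some 40 N.
- head_grip (a point): Fixed point on the bolt axis in the rear part of the bolt head, fixture x 22, z 70 mm: grip here. Axes as the fixture.
- crank (a joint): Angle of spring crank and nut about the fixture's x, rad. 0: arm hangs down, pin against the chock. Its spring drives it with 0.15 N m, strongly damped: with the chock out it grows by about 0.15 rad/s, the bolt turning along, or by about 0.11 rad/s with the bolt head held, until the nut is tight.
- thread (a joint): Turn of the nut relative to the bolt, rad. It starts at 0.1 to 0.5 and does not change while the bolt turns along; it grows while the bolt head is held and stops at 1.1, where the nut is tight and the crank stands still (5 to 15 s of holding). 0.04 N m of thread friction.
- crank_pin (a point): Middle of the crank's black pin (12 mm thick, 33 mm long, along the fixture's x from -25 to -58 mm), 46 mm from the bolt axis.
- chock: Loose orange block, two black lines, about 0.11 kg: 30 (x) x 24 (y) x 70 mm (z); foot tab 9 mm out to -x, 8 wide, 20 high. Origin: centre of the body's underside (without tab). Stands on the fixture's base, 12 mm up, in a 14 mm high corner seat open above, at fixture x -47, y 19, axes as the fixture; the crank pin pushes its -y side with 3 N. Grip its y sides 55 to 60 mm up, pull straight up.
- tray: Fixed grey tray 146 (x) x 60 (y) mm, floor 4 mm thick, with two pockets along its x; origin under its centre. The pocket at x +36 holds a fixed twin of the chock (top at z 74 mm), the one at x -36 is empty.
- nest (a point): Centre of the floor of the empty pocket (4 mm above the worktop), axes as the tray. Pocket 34 (x) x 28 (y) mm, walls 18 mm high; the wall on the -x side has a 12 mm notch in the middle for the chock's tab. Stowed, the chock's origin is here with its x along the tray's x.
- beaker: Bystander: clear low-form beaker, 53 mm wide, 70 mm high; origin under its centre.
- specimen_cup: Bystander: specimen cup with yellow lid, 51 mm wide, 64 mm high; origin under its centre.
- timer: Bystander: white bench timer, 39x68x51 mm; origin under its centre.
- dropper: Bystander: brown glass dropper bottle with black bulb, 33 mm wide, 102 mm high; origin under its centre.
- petri: Bystander: petri dish, 60 mm wide, 16 mm high; origin under its centre.
Things that resemble listed ones, but are neither listed nor needed, are in the scene too. What is meant by the chock is not turquoise, and is the larger of those in its own colour.

How it is judged:
By the outcome, as a careful person would: the job done as asked, in the order asked, and still so for the second after the job is handed in, while the arm keeps its last pose, push and grip.
It also fails if it takes over 72 s, if anything falls off the work surface, if the arm or the gripper's body presses on something with over 40 N, if the wrist force passes 120 N, or if a joint passes its speed limit or range.

## Working session

There is one attempt and no reset: what is moved stays moved. The work goes in short steps, Python scripts to look and compute and a tool call to move; the robot and the scene stay as the last step left them, time stands still between calls to the robot, and variables do not carry over. Pictures are saved under pics/ and viewed, at most 10 in all, crops included, and the job is handed in when it is done.

Besides the shell and the picture viewer there is one more tool, called after ">>>" as name(argument=value, ...) on one line, values as JSON. move_arm: Moves the arm, as the interface text tells. Its arguments: {"type":"object","properties":{"steps":{"type":"array"}},"required":["steps"]}

```bash
mkdir -p pics; ls; python3 - <<'E'
from workcell import ctrl,cams
import cv2,numpy as np
o=ctrl.get_obs();print(o)
ims=[]
for c in("scene","side","wrist"):
    d=cams.get_image(c);cv2.imwrite(f"pics/{c}0.png",d["image"][:,:,::-1])
    print(c,{k:np.round(v,4).tolist() for k,v in d.items() if k!="image"})
    for n in("chock","bolt_head","crank","crank_pin","tray","fixture","beaker","specimen_cup","timer","dropper","petri"):
        print(n,[(round(b["p"],2),np.round(b["rect"]).astype(int).tolist()) for b in cams.boxes_of(c,n)[:4]])
E
```

```text
pics
{'t': 0.0, 'qpos': array([-1.29700973e+00,  4.23882992e-01,  1.63065447e+00,  1.47757262e-05,
        1.08863564e+00, -1.90110341e-02]), 'qvel': array([-0.00054971, -0.00101371, -0.00048372,  0.0007179 , -0.00039134,
        0.00204165]), 'joint_torque': array([-3.45324370e-04, -5.44632661e+01, -2.73669273e+01,  6.43361220e-02,
        2.27458362e-02, -1.05714953e-04]), 'ee_pos': array([ 180.2750799 , -597.88957595,  240.58933331]), 'orientation': array([-3.10643551e+00, -4.58044719e-01,  2.94857366e-04]), 'ft_force': array([-0.17303062, -0.23408112,  0.6517528 ]), 'moment': array([-0.02396865, -0.01452714,  0.04047195]), 'grasp_force': 0.0, 'width': 88.05383574678041}
scene {'camera_matrix': [[416.0719, 0.0, 281.5636], [0.0, 416.0719, 210.7609], [0.0, 0.0, 1.0]], 'k1': 0.0146, 'xyz': [-155.4748, 421.0571, 591.6711], 'rotation': [-1.097, 2.1182, -1.192]}
chock [(0.9, [189, 316, 16, 33]), (0.69, [226, 274, 15, 40]), (0.6, [195, 241, 19, 35])]
bolt_head [(0.44, [368, 186, 8, 33])]
crank [(0.63, [233, 267, 12, 32])]
crank_pin [(0.6, [231, 267, 8, 34])]
tray [(0.95, [315, 234, 47, 5
[... 442 characters left out ...]
51, [242, 200, 3, 12])]
crank []
crank_pin [(0.5, [244, 200, 8, 12])]
tray [(0.55, [289, 248, 26, 34])]
fixture [(0.66, [246, 208, 25, 47])]
beaker [(0.76, [330, 216, 14, 31]), (0.18, [359, 284, 22, 50])]
specimen_cup [(0.54, [298, 192, 15, 21])]
timer [(0.82, [298, 303, 36, 40])]
dropper []
petri [(0.86, [265, 317, 30, 23])]
wrist {'camera_matrix': [[378.3325, 0.0, 275.3659], [0.0, 378.3325, 206.6139], [0.0, 0.0, 1.0]], 'k1': -0.0344, 'mount': [[-0.0003, -0.9565, -0.2916, 80.0559], [1.0, -0.0002, -0.0005, -1.2429], [0.0005, -0.2916, 0.9565, -143.1376], [0.0, 0.0, 0.0, 1.0]]}
chock []
bolt_head []
crank []
crank_pin []
tray []
fixture []
beaker []
specimen_cup []
timer []
dropper []
petri []
```

```bash
python3 - <<'E'
import cv2,numpy as np
a=cv2.imread("pics/scene0.png")[130:380,120:440];b=cv2.imread("pics/side0.png")[150:350,190:430]
cv2.imwrite("pics/sc.png",cv2.resize(a,(768,600),interpolation=cv2.INTER_CUBIC))
cv2.imwrite("pics/sd.png",cv2.resize(b,(720,600),interpolation=cv2.INTER_CUBIC))
E
```

```text
(no output)
```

View pics/sc.png

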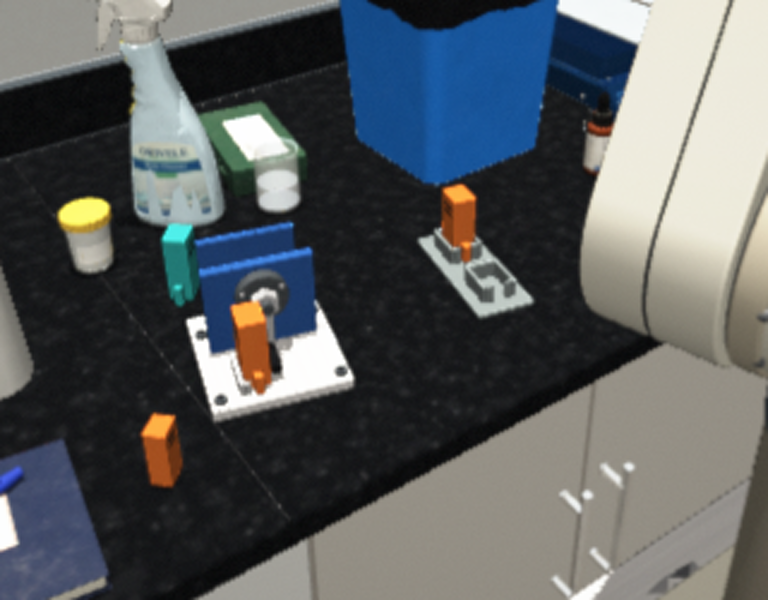

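View pics/sd.png

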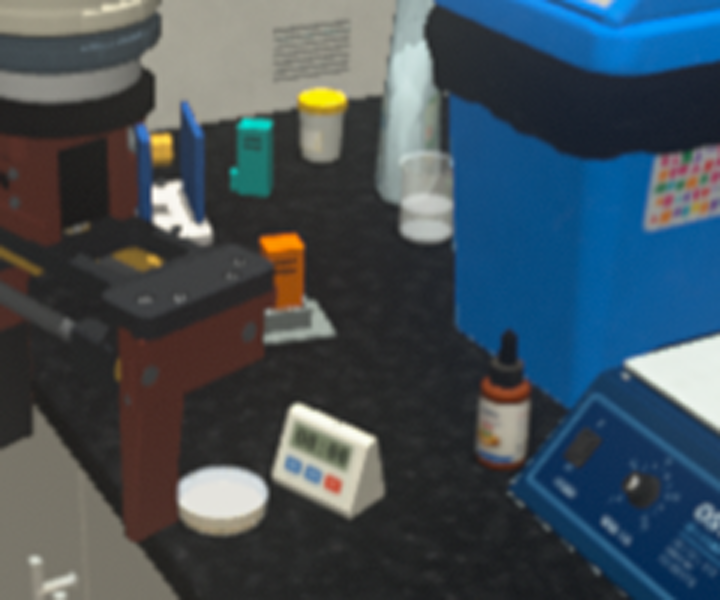

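The scene view shows the fixture at about (233,262) with the orange chock in front at (226,274), and the tray at (317,234) with its empty pocket on the near side. The small orange look-alike is at (189,316) and the turquoise one at (195,241). In the side view the gripper hides part of the fixture, and the brass head shows at about (244,200).

```bash
cat > h.py <<'E'
from workcell import ctrl,cams
import cv2,numpy as np
from scipy.spatial.transform import Rotation as R
from scipy.optimize import least_squares
def cam(name):
    o=ctrl.get_obs();d=cams.get_image(name)
    if name=="wrist":
        T=np.eye(4);T[:3,:3]=R.from_rotvec(o["orientation"]).as_matrix();T[:3,3]=o["ee_pos"];T=T@d["mount"]
        d["Rm"],d["c"]=T[:3,:3],T[:3,3]
    else: d["Rm"],d["c"]=R.from_rotvec(d["rotation"]).as_matrix(),np.array(d["xyz"])
    return d
def proj(d,P):
    q=(np.atleast_2d(P)-d["c"])@d["Rm"];s=q[:,:2]/q[:,2:];s=s*(1+d["k1"]*(s**2).sum(1,keepdims=True))
    K=d["camera_matrix"];return s*[K[0,0],K[1,1]]+K[:2,2]
def ray(d,p):
    K=d["camera_matrix"];u=(np.array(p,float)-K[:2,2])/[K[0,0],K[1,1]];s=u.copy()
    for _ in range(20): s=u/(1+d["k1"]*(s@s))
    return d["Rm"]@np.r_[s,1]
def onz(d,p,z):
    r=ray(d,p);return d["c"]+r*(z-d["c"][2])/r[2]
def world(pose,M):
    x,y,a=pose[:3];z=pose[3] if len(pose)>3 else 0
    c,s=np.cos(a),np.sin(a);M=np.atleast_2d(M);return np.c_[x+c*M[:,0]-s*M[:,1],y+s*M[:,0]+c*M[:,1],M[:,2]+z]
def fit(obs,p0):  # obs: list of (cam,pixel,model point)
    f=lambda p:np.concatenate([proj(d,world(p,m))[0]-px for d,px,m in obs])
    s=least_squares(f,p0,loss="soft_l1",x_scale=[10,10,.1]+[10]*(len(p0)-3));return s.x,f(s.x).reshape(-1,2)
def toolgoal(o,xyz):
    return R.from_rotvec(o["orientation"]).as_matrix().T@(np.array(xyz)-o["ee_pos"])
E
python3 - <<'E'
from h import *
d=cam("scene");S=lambda u,v:np.array([120+u/2.4,130+v/2.4])
for n,(u,v),z in [("FL bot",(215,417),0),("FR bot",(352,385),0),("BL top",(188,318),12),("BRtop",(318,303),12),("trayA",(418,238),2),("trayB",(481,316),2),("trayC",(532,298),2),("spare",(160,486),0),("cup",(92,270),0),("beak",(278,208),0),("drop",(595,170),0),("turq",(182,303),0)]:
    print(n,onz(d,S(u,v),z).round(0))
s=cam("side");D=lambda u,v:np.array([190+u/3,150+v/3])
for n,p in [("timer",(325,490)),("petri",(222,515)),("drop",(500,460)),("beak",(427,230)),("cup",(320,155)),("trayedge",(335,330))]: print(n,onz(s,D(*p),0).round(0))
obs=[(d,S(215,417),(-78,62,0)),(d,S(352,385),(-78,-62,0)),(d,S(202,270),(-5,50,100)),(d,S(313,252),(-5,-50,100)),(d,S(196,240),(52,45,100)),(d,S(293,226),(52,-45,100)),(d,S(213,408),(-78,62,12)),(d,S(352,376),(-78,-62,12))]
c=onz(d,S(270,330),50);p,r=fit(obs,[c[0],c[1],.5]);print(p.round(3),r.round(1).tolist())
E
```

```text
FL bot [450. 190.   0.]
FR bot [416.  75.   0.]
BL top [573. 156.  12.]
BRtop [521.  45.  12.]
trayA [ 568. -109.    2.]
trayB [423. -77.   2.]
trayC [ 416. -136.    2.]
spare [406. 259.   0.]
cup [720. 197.   0.]
beak [714. -19.   0.]
drop [ 565. -369.    0.]
turq [613. 146.   0.]
timer [ 439. -357.    0.]
petri [ 365. -352.    0.]
drop [ 566. -379.    0.]
beak [730. -24.   0.]
cup [733. 184.   0.]
trayedge [ 558. -158.    0.]
[ 5.05536e+02  1.11212e+02 -2.87000e-01] [[-0.7, 0.9], [1.0, 0.4], [-0.6, 0.7], [0.4, -0.9], [-0.1, -1.6], [0.0, -3.2], [-0.5, 0.2], [0.8, -0.2]]
```

>>> move_arm(steps=[[[1,-0.87,0],0,0],[[1,-0.87,0],0,0],[[1,-0.87,0],0,0],[[1,-0.87,0],0,0],[[1,-0.87,0],0,0],[[1,-0.87,0],0,0],[[1,-0.87,0],0,0],[[1,-0.87,0],0,0],[[1,-0.87,0],0,0],[[1,-0.87,0],0,0],[[1,-0.87,0],0,0],[[1,-0.87,0],0,0],[[1,-0.87,0],0,0],[[1,-0.87,0],0,0],[[1,-0.87,0],0,0],[[1,-0.87,0],0,0],[[1,-0.87,0],0,0],[[0,0,0],1,0],[[0,0,0],1,0],[[0,0,0],1,0]])

```text
t: 3.57
ee_pos: [481.0, -120.9, 241.4]
orientation: [3.141, 0.045, 0.0]
ft_force: [-0.9, -0.2, -1.0]
width: 87.7
grasp_force: 0.0
```

```bash
python3 - <<'E'
from h import *
import pickle
d=cam("wrist");pickle.dump(d,open("tray.pkl","wb"))
p=[492,-122,-.217]
for m in [(-73,-30,2),(-73,30,2),(73,30,2),(73,-30,2),(-36,0,4),(36,0,74)]: print(m,proj(d,world(p,m)).round(0))
im=d["image"][:,:,::-1];cv2.imwrite("pics/tray.png",cv2.resize(im,None,fx=1.42,fy=1.42,interpolation=cv2.INTER_CUBIC))
E
```

```text
(-73, -30, 2) [[288. 233.]]
(-73, 30, 2) [[234. 221.]]
(73, 30, 2) [[266.  82.]]
(73, -30, 2) [[326.  97.]]
(-36, 0, 4) [[270. 195.]]
(36, 0, 74) [[290. 135.]]
```

View pics/tray.png

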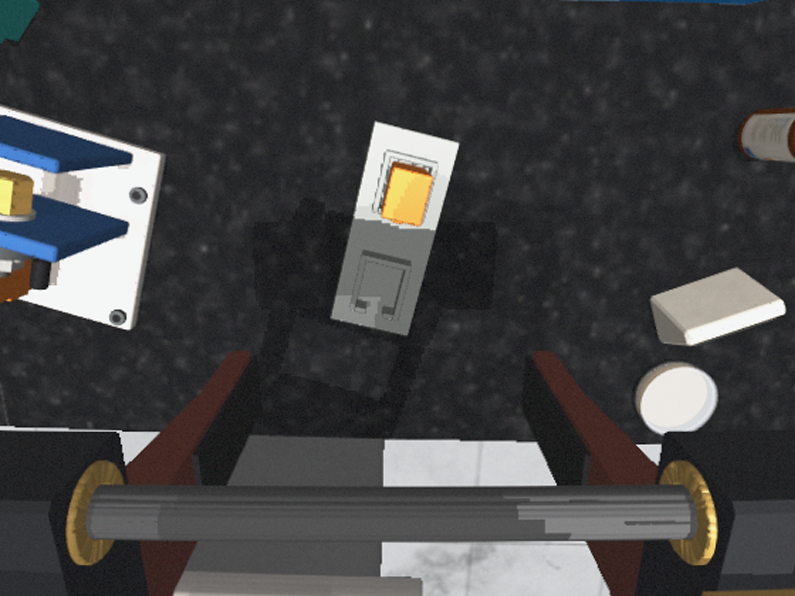

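>>> move_arm(steps=[[[0,-1,0],1,0],[[0,-1,0],1,0],[[0,-1,0],1,0],[[0.3,-1,0],0.7,0],[[0.3,-1,0],0,0],[[0.3,-1,0],0,0],[[0.0,-1,0],0,0],[[0.0,-1,0],0,0],[[0.0,0,0],0,0]])

```text
t: 4.37
ee_pos: [542.3, 70.1, 241.6]
orientation: [-3.108, 0.45, -0.002]
ft_force: [0.2, -0.1, 0.0]
width: 87.6
grasp_force: 0.0
```

The wrist picture shows the tray with corners at about (375,122), (459,143), (407,335) and (331,319). The empty pocket is at (382,285) with its notch toward the robot, and the fixture is at the left edge.

```bash
python3 - <<'E'
from h import *
import pickle
d=cam("wrist");s=cam("scene");e=cam("side");pickle.dump((d,s,e),open("fix.pkl","wb"))
t=pickle.load(open("tray.pkl","rb"))
A=lambda u,v:np.array([u,v])/1.42
obs=[(t,A(375,122),(73,30,4)),(t,A(459,143),(73,-30,4)),(t,A(407,335),(-73,-30,4)),(t,A(331,318),(-73,30,4))]
p,r=fit(obs,[492,-122,-.217]);print("tray",p.round(3),r.round(1).tolist())
p,r=fit(obs,[492,-122,-.217,0]);print("tray z",p.round(3),r.round(1).tolist())
for n in("chock","bolt_head","crank_pin","tray","fixture"): print(n,[(round(b["p"],2),np.round(b["rect"]).astype(int).tolist()) for b in cams.boxes_of("wrist",n)[:4]])
im=d["image"][:,:,::-1];cv2.imwrite("pics/fix.png",cv2.resize(im,None,fx=1.42,fy=1.42,interpolation=cv2.INTER_CUBIC))
b=e["image"][130:280,190:350,::-1];cv2.imwrite("pics/sd2.png",cv2.resize(b,None,fx=4,fy=4,interpolation=cv2.INTER_CUBIC))
E
```

```text
tray [ 4.88675e+02 -1.19988e+02 -2.11000e-01] [[-0.4, -0.8], [0.6, -0.2], [0.4, 0.9], [-0.6, 0.4]]
tray z [ 4.88119e+02 -1.20035e+02 -2.10000e-01 -3.82300e+00] [[-0.2, -0.1], [0.1, 0.3], [0.3, 0.1], [-0.2, -0.3]]
chock [(0.86, [178, 108, 52, 45]), (0.63, [227, 288, 31, 48])]
bolt_head [(0.98, [240, 224, 34, 31])]
crank_pin [(0.7, [241, 244, 34, 68])]
tray [(0.72, [484, 165, 87, 143])]
fixture [(0.58, [243, 226, 124, 122])]
```

View pics/fix.png

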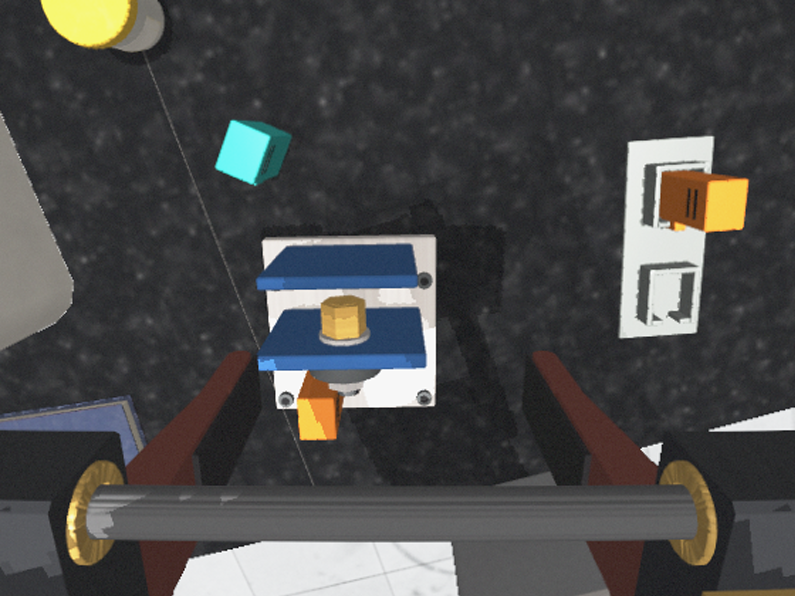

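The fixture stands squarely in the wrist view. Its base corners are (263,237), (436,235) and (435,408), the bracket's top strip is at rows 357–370, the brass head is at (343,318), and the chock's top is at about (319,422). The tray is at the right, with corners (627,142), (714,136), (697,332) and (621,338).

```bash
python3 - <<'E'
from h import *
import pickle
d,s,e=pickle.load(open("fix.pkl","rb"));t=pickle.load(open("tray.pkl","rb"))
A=lambda u,v:np.array([u,v])/1.42
S=lambda u,v:np.array([120+u/2.4,130+v/2.4])
w=[(263,237,56,62,12),(436,235,56,-62,12),(435,408,-78,-62,12),(259,370,-5,50,100),(426,367,-5,-50,100),(260,358,5,50,100),(426,355,5,-50,100),(258,289,44,45,100),(417,287,44,-45,100),(258,278,52,45,100),(416,275,52,-45,100)]
ow=[(d,A(a,b),m) for a,b,*m in w]
sc=[(s,S(215,417),(-78,62,0)),(s,S(352,385),(-78,-62,0)),(s,S(202,270),(-5,50,100)),(s,S(313,252),(-5,-50,100)),(s,S(213,408),(-78,62,12)),(s,S(352,376),(-78,-62,12))]
for o,p0 in((ow,[505,111,-.287]),(ow,[505,111,-.287,0]),(ow+sc,[505,111,-.287]),(ow+sc,[505,111,-.287,0])):
    p,r=fit(o,p0);print("fix",p.round(3),r.round(1).tolist())
# chock top corners
c=[(298,405,15,12,70),(341,405,15,-12,70),(300,440,-15,12,70),(336,438,-15,-12,70)]
oc=[(d,A(a,b),m) for a,b,*m in c]+[(s,S(232,313),(-15,12,70)),(s,S(264,308),(15,-12,70))][:0]
p,r=fit(oc+[(s,S(232,308),(15,12,70)),(s,S(242,326),(-15,12,70)),(s,S(269,321),(-15,-12,70)),(s,S(262,304),(15,-12,70))],[465,140,-.287,12]);print("chock",p.round(3),r.round(1).tolist())
obs=[(t,A(375,122),(73,30,4)),(t,A(459,143),(73,-30,4)),(t,A(407,335),(-73,-30,4)),(t,A(331,318),(-73,30,4)),(d,A(627,142),(73,30,4)),(d,A(714,136),(73,-30,4)),(d,A(697,332),(-73,-30,4)),(d,A(621,338),(-73,30,4))]
for p0 in([488,-120,-.21],[488,-120,-.21,0]):
    pt,r=fit(obs,p0);print("tray",pt.round(3),r.round(1).tolist(),world(pt,(-36,0,4)).round(1))
# check on twin top
q=[(d,A(705,172),(15,12,70)),(d,A(746,178),(15,-12,70)),(d,A(742,231),(-15,-12,70)),(d,A(705,228),(-15,12,70)),(t,A(434,168),(15,-12,70)),(t,A(392,163),(15,12,70)),(t,A(383,215),(-15,12,70)),(t,A(422,226),(-15,-12,70))]
p,r=fit(q,[524,-128,-.21,4]);print("twin",p.round(3),r.round(1).tolist(),world(pt,(36,0,4)).round(1))
E
```

```text
fix [ 5.03978e+02  1.12837e+02 -2.74000e-01] [[-1.2, 1.2], [0.9, 0.8], [0.2, -0.9], [-2.4, 0.8], [1.2, 1.5], [-4.2, -1.9], [1.3, -1.3], [-0.9, 0.9], [1.5, 0.8], [-1.8, -1.2], [2.2, -0.6]]
fix [ 5.01996e+02  1.13741e+02 -2.68000e-01 -6.46900e+00] [[-0.1, 2.4], [-0.3, 1.4], [-0.1, -2.3], [-0.7, 0.1], [0.3, 0.3], [-2.5, -2.3], [0.3, -2.3], [0.6, 1.5], [0.4, 0.8], [-0.3, -0.4], [1.0, -0.4]]
fix [ 5.04128e+02  1.12695e+02 -2.75000e-01] [[-1.1, 0.9], [1.0, 0.7], [0.3, -1.0], [-2.3, 0.5], [1.3, 1.4], [-4.1, -2.2], [1.4, -1.4], [-0.7, 0.6], [1.7, 0.6], [-1.6, -1.5], [2.4, -0.8], [-0.5, 1.7], [1.1, 0.7], [-0.9, 1.5], [0.1, -0.6], [-0.3, 1.0], [0.9, 0.1]]
fix [ 5.04072e+02  1.12725e+02 -2.74000e-01 -2.38000e-01] [[-1.0, 1.0], [1.0, 0.7], [0.3, -1.1], [-2.3, 0.5], [1.3, 1.3], [-4.0, -2.2], [1.3, -1.5], [-0.7, 0.6], [1.6, 0.6], [-1.6, -1.5], [2.4, -0.8], [-0.5, 1.8], [1.1, 0.8], [-0.9, 1.6], [0.1, -0.5], [-0.3, 1.1], [0.9, 0.2]]
chock [ 4.59935e+02  1.44063e+02 -3.36000e-01  1.07710e+01] [[1.4, -2.6], [-2.1, -1.4], [0.1, 1.9], [0.8, 4.4], [0.4, -0.5], [-1.6, 0.9], [-0.8, 0.8], [-0.3, -0.9]]
tray [ 4.88609e+02 -1.19890e+02 -2.06000e-01] [[-0.8, -0.6], [0.2, -0.4], [0.6, 0.9], [-0.4, 0.7], [0.7, -0.4], [0.1, -0.7], [0.3, 0.5], [-0.9, 0.6]] [[ 453.4 -112.5    4. ]]
tray [ 4.88262e+02 -1.20292e+02 -2.07000e-01 -1.76800e+00] [[-0.3, -0.2], [0.4, -0.0], [0.9, 0.6], [0.1, 0.4], [0.4, -0.2], [-0.4, -0.4], [-0.2, 0.1], [-1.2, 0.2]] [[ 453.  -112.9    2.2]]
twin [ 5.25511e+02 -1.27896e+02 -1.85000e-01  1.12400e+00] [[0.5, 4.3], [0.3, -2.6], [0.3, -4.0], [-1.7, 0.8], [-0.1, 3.2], [0.6, 0.3], [-0.8, -0.1], [-0.1, -1.8]] [[ 523.5 -127.7    2.2]]
```

>>> move_arm(steps=[[[-0.97,-0.48,0.5],-0.15,0.4],[[-0.97,-0.48,0.5],0,0.4],[[-0.97,-0.48,0.5],0,0.4],[[-0.97,-0.48,0.5],0,0.4],[[0,0,1],0,0.4],[[0,0,1],0,0.4],[[0,0,0.4],0,0.4],[[0,0,0],0,0.4],[[0,0,0],0,0.4]])

```text
t: 5.52
ee_pos: [461.3, 139.8, 131.5]
orientation: [3.111, -0.438, -0.001]
ft_force: [-0.6, 0.2, -0.2]
width: 52.7
grasp_force: 0.0
```

```bash
python3 - <<'E'
from h import *
o=ctrl.get_obs();print(o["ee_pos"],o["orientation"])
d=cam("wrist")
fx=[504.1,112.7,-.275]
for m in [(-32,31,82),(-62,31,82),(-32,7,82),(-62,7,82),(-5,50,100),(-5,-50,100)]: print(m,(1.42*proj(d,world(fx,m))).round(0))
cv2.imwrite("pics/pre.png",cv2.resize(d["image"][:,:,::-1],None,fx=1.42,fy=1.42,interpolation=cv2.INTER_CUBIC))
E
```

```text
[461.33750234 139.77797488 131.47462232] [ 3.11062852e+00 -4.37569834e-01 -1.21613700e-03]
(-32, 31, 82) [[350. 304.]]
(-62, 31, 82) [[352. 376.]]
(-32, 7, 82) [[413. 304.]]
(-62, 7, 82) [[413. 376.]]
(-5, 50, 100) [[286. 244.]]
(-5, -50, 100) [[588. 242.]]
```

View pics/pre.png

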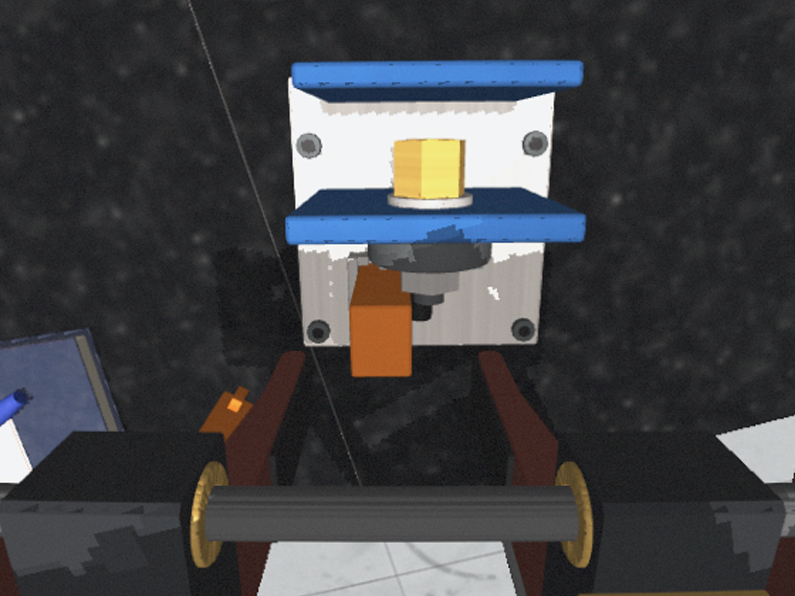

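>>> move_arm(steps=[[[0.04,-0.17,0.5],0,0.4],[[0,0,0.7],0,0.4],[[0,0,0.7],0,0.4],[[0,0,0.6],0,0.5],[[0,0,0],0,0.7],[[0,0,0],0,1],[[0,0,0],0,1],[[0,0,0],0,1],[[0,0,0],0,1]])

```text
t: 6.32
ee_pos: [464.1, 143.7, 70.2]
orientation: [-3.111, 0.436, -0.003]
ft_force: [-0.5, -5.3, 7.0]
width: 24.0
grasp_force: 29.9
```

>>> move_arm(steps=[[[0,0,-0.3],0,1],[[0,0,-0.6],0,1],[[0,0,-0.9],0,1],[[0,0,-0.9],0,1],[[0,0,-0.9],0,1],[[0,0,-0.8],0,1],[[0.24,1,0],0,1],[[0.24,1,0],0,1],[[0.24,1,0],0,1],[[0.24,1,0],0,1],[[0.24,1,0],0,1],[[0.24,1,0],0,1],[[0.24,1,0],0,1],[[0.24,1,0],0,1],[[0.24,1,0],0,1],[[0.24,1,0],0,1],[[0,0,0],-0.82,1],[[0,0,0],0,1],[[0,0,0],0,1]])

```text
t: 7.9
ee_pos: [452.1, -112.8, 179.4]
orientation: [-3.124, 0.329, -0.001]
ft_force: [0.5, -0.2, -1.0]
width: 24.0
grasp_force: 30.0
```

```bash
python3 - <<'E'
from h import *
o=ctrl.get_obs();print(o["t"],o["ee_pos"],o["orientation"],o["width"],o["ft_force"])
d=cam("wrist");tr=[488.4,-120.1,-.207]
for m in [(-73,30,4),(73,30,4),(73,-30,4),(21,12,74),(51,12,74)]: print(m,(1.42*proj(d,world(tr,m))).round(0))
a=2*np.arctan2(o["orientation"][1],o["orientation"][0]);ch=[*o["ee_pos"][:2],a]
for m in [(-15,12,0),(15,12,0),(15,-12,0),(-15,12,70),(15,12,70),(15,-12,70),(-24,0,10)]: print("chock",m,(1.42*proj(d,world(ch,np.array(m)+[0,0,o["ee_pos"][2]-58]))).round(0))
print(a)
cv2.imwrite("pics/carry.png",cv2.resize(d["image"][:,:,::-1],None,fx=1.42,fy=1.42,interpolation=cv2.INTER_CUBIC))
E
```

```text
7.9 [ 452.13354026 -112.8223563   179.41039198] [-3.12400810e+00  3.28933259e-01 -9.19604159e-04] 23.96184842404606 [ 0.45451003 -0.20246959 -0.96012203]
(-73, 30, 4) [[345. 321.]]
(73, 30, 4) [[338.  73.]]
(73, -30, 4) [[446.  73.]]
(21, 12, 74) [[366. 179.]]
(51, 12, 74) [[365. 110.]]
chock (-15, 12, 0) [[365. 371.]]
chock (15, 12, 0) [[363. 301.]]
chock (15, -12, 0) [[424. 301.]]
chock (-15, 12, 70) [[353. 476.]]
chock (15, 12, 70) [[350. 380.]]
chock (15, -12, 70) [[440. 380.]]
chock (-24, 0, 10) [[394. 402.]]
6.073374252658425
```

View pics/carry.png

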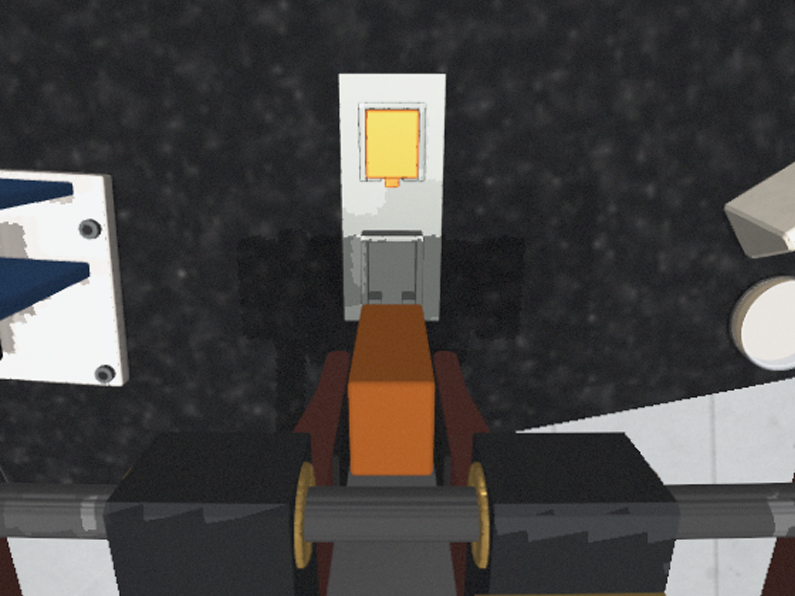

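The chock hangs straight in the fingers: its top edge is at row 381, its bottom rear edge is at row 305, and its sides run from column 349 to 434. It sits just in front of the empty pocket at (392,270). I'll correct by about 2 mm along tool x and lower it.

>>> move_arm(steps=[[[0.085,0,0.7],0,1],[[0,0,0.9],0,1],[[0,0,0.9],0,1],[[0,0,0.7],0,1],[[0,0,0.5],0,1],[[0,0,0.2],0,1],[[0,0,0.1],0,1],[[0,0,0.1],0,1],[[0,0,0],0,1]])

```text
t: 8.7
ee_pos: [454.7, -113.1, 76.7]
orientation: [3.125, -0.325, 0.001]
ft_force: [-0.3, 0.6, -1.0]
width: 23.8
grasp_force: 30.0
```

>>> move_arm(steps=[[[0,0,0.12],0,1],[[0,0,0.12],0,1],[[0,0,0.12],0,1],[[0,0,0.12],0,1],[[0,0,0.08],0,1],[[0,0,0],0,1]])

```text
t: 9.2
ee_pos: [454.1, -113.4, 62.2]
orientation: [3.125, -0.325, -0.001]
ft_force: [-0.4, 0.1, -2.0]
width: 23.6
grasp_force: 30.0
```

>>> move_arm(steps=[[[0,0,0],0,0.5],[[0,0,0],0,0.4],[[0,0,0],0,0.4],[[0,0,-0.3],0,0.4],[[0,0,-0.6],0,0.4],[[0,0,-0.9],0,0.4],[[0,0,-0.9],0,0.4],[[0,0,-0.9],0,0.4],[[0,0,-0.9],0,0.4],[[0,0,-0.2],0,0.4],[[0,0,0],0,0.4]])

```text
t: 10.12
ee_pos: [455.4, -113.6, 181.8]
orientation: [3.124, -0.325, 0.007]
ft_force: [1.1, -0.0, 0.1]
width: 53.0
grasp_force: 0.0
```

```bash
python3 - <<'E'
from h import *
d=cam("wrist");tr=[488.4,-120.1,-.207]
for m in [(-51,12,74),(-21,12,74),(-21,-12,74),(-51,-12,74)]: print(m,(1.42*proj(d,world(tr,m))).round(0))
cv2.imwrite("pics/placed.png",cv2.resize(d["image"][:,:,::-1],None,fx=1.42,fy=1.42,interpolation=cv2.INTER_CUBIC))
E
```

```text
(-51, 12, 74) [[368. 333.]]
(-21, 12, 74) [[368. 275.]]
(-21, -12, 74) [[417. 275.]]
(-51, -12, 74) [[416. 333.]]
```

View pics/placed.png

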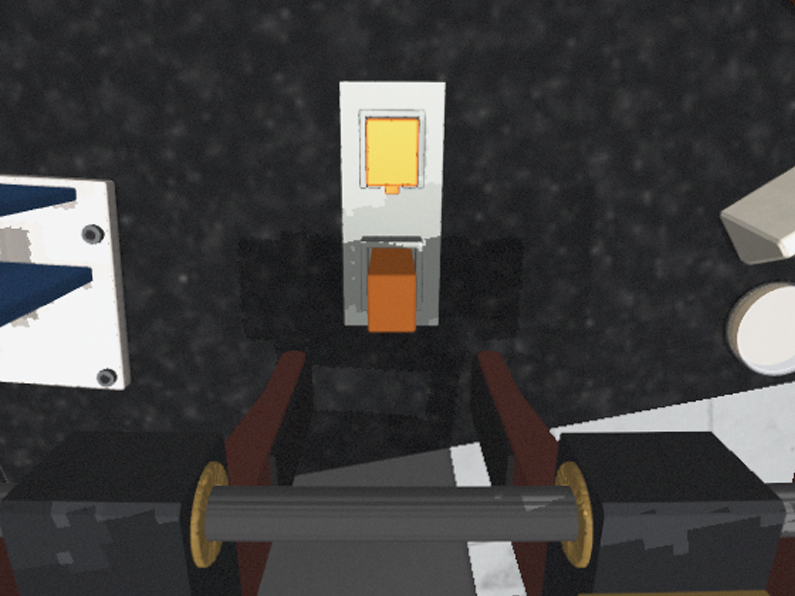

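The chock stands upright in the pocket. Its top is at columns 368–416 and rows 275–331, which matches the predicted stowed pose. Next is the bolt.

>>> move_arm(steps=[[[0.09,-0.92,0],0,0.2],[[0.09,-0.92,0],0,0.2],[[0.09,-0.92,0],0,0.2],[[0.09,-0.92,0],0,0.2],[[0.09,-0.92,0],0,0.2],[[0.09,-0.92,0],0,0.2],[[0.09,-0.92,0],0,0.2],[[0.09,-0.92,0],0,0.2],[[0.09,-0.92,0],0,0.2],[[0.09,-0.92,0],0,0.2],[[0,0,0],0.78,0.2],[[0,0,0],0,0.2],[[0,0,0],0,0.2]])

```text
t: 11.25
ee_pos: [522.6, 107.1, 178.3]
orientation: [3.111, -0.427, -0.004]
ft_force: [0.3, -0.4, -0.2]
width: 70.5
grasp_force: 0.0
```

```bash
python3 - <<'E'
from h import *
o=ctrl.get_obs();print(o["ee_pos"],2*np.arctan(o["orientation"][1]/o["orientation"][0]))
d=cam("wrist");fx=[504.1,112.7,-.275]
print(toolgoal(o,world(fx,(22,0,70))[0]))
for m in [(-5,50,100),(5,50,100),(5,-50,100),(44,45,100),(52,-45,100),(28,0,82),(8,0,82)]: print(m,(1.42*proj(d,world(fx,m))).round(0))
cv2.imwrite("pics/bolt.png",cv2.resize(d["image"][:,:,::-1],None,fx=1.42,fy=1.42,interpolation=cv2.INTER_CUBIC))
E
```

```text
[522.5542721  107.0637651  178.32811539] -0.27307454128885983
[  2.99258329  -0.55823061 108.31999318]
(-5, 50, 100) [[281. 369.]]
(5, 50, 100) [[280. 349.]]
(5, -50, 100) [[504. 349.]]
(44, 45, 100) [[286. 264.]]
(52, -45, 100) [[500. 246.]]
(28, 0, 82) [[392. 288.]]
(8, 0, 82) [[392. 328.]]
```

View pics/bolt.png

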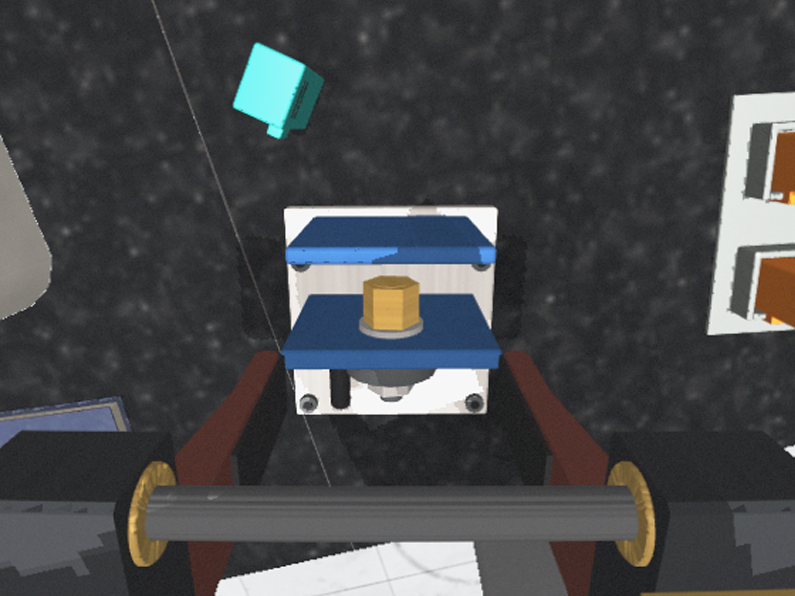

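The view shows the gap with the brass head at (391,303), the bracket strip at row 358, and the cheek strip at row 255, all as predicted. The crank pin has already swung to (341,390). I'll go down into the gap and grip.

>>> move_arm(steps=[[[0.12,-0.02,0.4],0,0.2],[[0,0,0.9],0,0.2],[[0,0,0.9],0,0.2],[[0,0,0.9],0,0.25],[[0,0,0.7],0,0.3],[[0,0,0.53],0,0.4],[[0,0,0],0,0.5],[[0,0,0],0,1],[[0,0,0],0,1],[[0,0,0],0,1],[[0,0,0],0,1],[[0,0,0],0,1],[[0,0,0],0,1]])

```text
t: 12.38
ee_pos: [527.1, 106.2, 72.5]
orientation: [3.111, -0.43, 0.002]
ft_force: [0.4, -5.0, 0.2]
width: 26.1
grasp_force: 30.0
```

>>> move_arm(steps=[[[0,0,0],0,1],[[0,0,0],0,1],[[0,0,0],0,1],[[0,0,0],0,1],[[0,0,0],0,1],[[0,0,0],0,1]])

```text
t: 12.88
ee_pos: [527.1, 106.1, 72.5]
orientation: [3.111, -0.43, 0.002]
ft_force: [1.0, -5.7, -0.2]
width: 26.1
grasp_force: 30.0
```

>>> move_arm(steps=[[[-0.06,0.02,0.1],0,0.62],[[0,0,0],0,0.62],[[0,0,0],0,0.62],[[0,0,0],0,0.62],[[0,0,0],0,1],[[0,0,0],0,1],[[0,0,0],0,1],[[0,0,0],0,1],[[0,0,0],0,1]])

```text
t: 13.63
ee_pos: [525.1, 106.6, 69.3]
orientation: [3.112, -0.431, 0.0]
ft_force: [0.1, -2.1, 3.0]
width: 26.2
grasp_force: 30.0
```

>>> move_arm(steps=[[[0,0,0],0,0.6],[[0,0,0],0,0.6],[[0,0,0],0,0.6],[[0,0,0],0,0.6],[[0,0,0],0,0.6],[[0,0,0],0,0.6],[[0,0,0],0,0.6],[[0,0,0],0,0.6],[[0,0,0],0,0.6],[[0,0,0],0,0.6],[[0,0,0],0,0.6],[[0,0,0],0,0.6],[[0,0,0],0,1],[[0,0,0],0,1],[[0,0,0],0,1],[[0,0,0],0,1],[[0,0,0],0,1]])

```text
t: 15.05
ee_pos: [525.0, 106.6, 69.1]
orientation: [3.112, -0.431, -0.0]
ft_force: [0.2, -1.4, 0.3]
width: 25.6
grasp_force: 30.0
```

>>> move_arm(steps=[[[0,0,0],0,1],[[0,0,0],0,1],[[0,0,0],0,1],[[0,0,0],0,1],[[0,0,0],0,1],[[0,0,0],0,1],[[0,0,0],0,1],[[0,0,0],0,1]])

```text
t: 15.72
ee_pos: [525.0, 106.7, 69.1]
orientation: [3.112, -0.431, -0.0]
ft_force: [0.0, -3.1, 0.2]
width: 25.8
grasp_force: 30.0
```

```bash
python3 - <<'E'
from h import *
ctrl.get_obs()
for k in range(6):
    o=ctrl.get_obs();d=cam("scene");print(o["t"],o["width"],o["grasp_force"])
s=cam("side")
a=d["image"][165:305,185:305,::-1];b=s["image"][160:260,200:300,::-1]
cv2.imwrite("pics/h1.png",np.hstack([cv2.resize(a,(390,455),interpolation=cv2.INTER_CUBIC),cv2.resize(b,(400,455),interpolation=cv2.INTER_CUBIC)]))
cv2.imwrite("pics/sc_a.png",d["image"][:,:,::-1])
w=cam("wrist");cv2.imwrite("pics/w_a.png",w["image"][:,:,::-1])
for n in("crank_pin","crank","bolt_head"):
  for c in("scene","wrist"): print(c,n,[(round(b["p"],2),np.round(b["rect"],1).tolist()) for b in cams.boxes_of(c,n)[:2]])
E
```

```text
15.7167 25.823178080082354 30.000442285090685
15.7667 25.425876747676547 30.000665355473757
15.8167 25.788265851118563 30.00072542577982
15.8667 25.468097067698107 30.000765323638916
15.9167 25.55825331289122 30.000769793987274
15.9667 25.483665028787158 30.00086646527052
scene crank_pin [(0.84, [220.9, 262.8, 27.5, 26.4])]
wrist crank_pin [(0.96, [276.1, 340.4, 63.9, 129.9])]
scene crank [(0.55, [223.7, 265.1, 29.2, 24.5])]
wrist crank [(0.8, [277.9, 303.5, 62.3, 65.8])]
scene bolt_head [(0.45, [156.3, 229.8, 26.5, 32.1])]
wrist bolt_head [(0.56, [274.4, 303.6, 58.2, 68.0])]
```

>>> move_arm(steps=[[[0,0,0],0,0.64],[[0,0,0],0,0.64],[[0,0,0],0,0.64],[[0,0,0],0,0.64],[[0,0,0],0,0.64],[[0,0,0],0,0.64],[[0,0,0],0,0.64],[[0,0,0],0,0.64],[[0,0,0],0,0.64],[[0,0,0],0,1],[[0,0,0],0,1],[[0,0,0],0,1],[[0,0,0],0,1],[[0,0,0],0,1]])

```text
t: 17.58
ee_pos: [525.0, 106.6, 69.1]
orientation: [3.112, -0.431, -0.0]
ft_force: [-1.3, -2.0, -0.0]
width: 24.9
grasp_force: 30.0
```

```bash
python3 - <<'E'
from h import *
W=[]
for k in range(6):
    W.append(ctrl.get_obs()["width"]);d=cam("wrist")
print(np.round(W,2),ctrl.get_obs()["t"])
cv2.imwrite("pics/w_b.png",d["image"][:,:,::-1])
cv2.imwrite("pics/wv.png",np.hstack([cv2.resize(cv2.imread("pics/w_a.png")[150:400,180:380],(400,500)),cv2.resize(d["image"][150:400,180:380,::-1],(400,500))]))
E
```

```text
[24.91 25.06 24.84 25.37 24.87 24.9 ] 17.8833
```

View pics/wv.png

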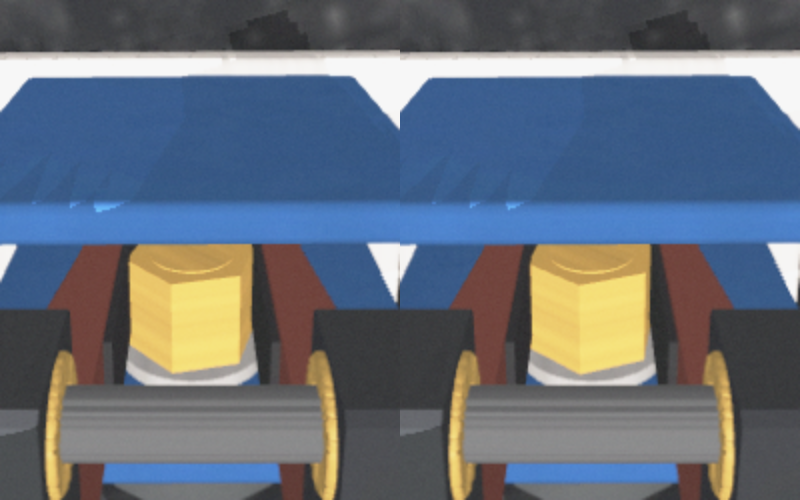

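The head's top edge moved from (172,285) to (181,285) between the two frames. It should sit at about 190 when the flats face the pads, so one more short release will bring the flats square.

>>> move_arm(steps=[[[0,0,0],0,0.65],[[0,0,0],0,0.65],[[0,0,0],0,0.65],[[0,0,0],0,0.65],[[0,0,0],0,0.65],[[0,0,0],0,0.65],[[0,0,0],0,0.65],[[0,0,0],0,0.65],[[0,0,0],0,1],[[0,0,0],0,1],[[0,0,0],0,1],[[0,0,0],0,1],[[0,0,0],0,1]])

```text
t: 18.97
ee_pos: [525.1, 106.6, 69.1]
orientation: [3.112, -0.431, 0.0]
ft_force: [-0.1, -1.0, 0.3]
width: 24.2
grasp_force: 30.0
```

```bash
cat > w.py <<'E'
from h import *
W=[]
for k in range(4):
    W.append(ctrl.get_obs()["width"]);s=cam("scene")
b=cams.boxes_of("scene","crank_pin")[:1]
print(np.round(W,2),ctrl.get_obs()["t"],[(x["p"],np.round(x["rect"],1)) for x in b])
import glob
n=len(glob.glob("pics/S*.png"));cv2.imwrite(f"pics/S{n}.png",s["image"][:,:,::-1])
if n:
    a=cv2.imread(f"pics/S{n-1}.png")[230:300,190:290].astype(int);c=s["image"][230:300,190:290,::-1].astype(int)
    m=np.abs(a-c).max(2)>40;print("changed px",m.sum())
E
python3 w.py
```

```text
[24.19 23.71 24.11 23.75] 19.2167 [(0.5, array([221.9, 260.6,  32.3,  19.3]))]
```

Width is now 24, so the pads are on the flats. I'll hold.

>>> move_arm(steps=[[[0,0,0],0,1],[[0,0,0],0,1],[[0,0,0],0,1],[[0,0,0],0,1],[[0,0,0],0,1],[[0,0,0],0,1],[[0,0,0],0,1],[[0,0,0],0,1],[[0,0,0],0,1],[[0,0,0],0,1],[[0,0,0],0,1],[[0,0,0],0,1],[[0,0,0],0,1],[[0,0,0],0,1],[[0,0,0],0,1],[[0,0,0],0,1],[[0,0,0],0,1],[[0,0,0],0,1],[[0,0,0],0,1],[[0,0,0],0,1]])

```text
t: 20.88
ee_pos: [525.0, 106.7, 69.1]
orientation: [3.112, -0.431, -0.0]
ft_force: [-0.1, -4.8, 1.1]
width: 23.9
grasp_force: 30.0
```

>>> move_arm(steps=[[[0,0,0],0,1],[[0,0,0],0,1],[[0,0,0],0,1],[[0,0,0],0,1],[[0,0,0],0,1],[[0,0,0],0,1],[[0,0,0],0,1],[[0,0,0],0,1],[[0,0,0],0,1],[[0,0,0],0,1],[[0,0,0],0,1],[[0,0,0],0,1],[[0,0,0],0,1],[[0,0,0],0,1],[[0,0,0],0,1],[[0,0,0],0,1],[[0,0,0],0,1],[[0,0,0],0,1],[[0,0,0],0,1],[[0,0,0],0,1]])

```text
t: 22.55
ee_pos: [525.0, 106.7, 69.1]
orientation: [3.112, -0.431, -0.0]
ft_force: [-0.7, -4.5, 0.5]
width: 24.0
grasp_force: 30.0
```

```bash
python3 w.py
```

```text
[24.01 23.94 23.97 24.28] 22.8 [(0.7, array([220.4, 260.1,  25.9,  11.5]))]
changed px 192
```

>>> move_arm(steps=[[[0,0,0],0,1],[[0,0,0],0,1],[[0,0,0],0,1],[[0,0,0],0,1],[[0,0,0],0,1],[[0,0,0],0,1],[[0,0,0],0,1],[[0,0,0],0,1],[[0,0,0],0,1],[[0,0,0],0,1],[[0,0,0],0,1],[[0,0,0],0,1],[[0,0,0],0,1],[[0,0,0],0,1],[[0,0,0],0,1],[[0,0,0],0,1],[[0,0,0],0,1],[[0,0,0],0,1],[[0,0,0],0,1],[[0,0,0],0,1]])

```text
t: 24.47
ee_pos: [525.0, 106.7, 69.1]
orientation: [3.112, -0.431, -0.0]
ft_force: [-0.7, -5.8, 0.5]
width: 23.6
grasp_force: 30.0
```

>>> move_arm(steps=[[[0,0,0],0,1],[[0,0,0],0,1],[[0,0,0],0,1],[[0,0,0],0,1],[[0,0,0],0,1],[[0,0,0],0,1],[[0,0,0],0,1],[[0,0,0],0,1],[[0,0,0],0,1],[[0,0,0],0,1],[[0,0,0],0,1],[[0,0,0],0,1],[[0,0,0],0,1],[[0,0,0],0,1],[[0,0,0],0,1],[[0,0,0],0,1],[[0,0,0],0,1],[[0,0,0],0,1],[[0,0,0],0,1],[[0,0,0],0,1]])

```text
t: 26.13
ee_pos: [525.0, 106.7, 69.1]
orientation: [3.112, -0.431, -0.0]
ft_force: [-0.8, -5.4, -0.1]
width: 23.9
grasp_force: 30.0
```

```bash
python3 w.py
```

```text
[23.94 24.28 24.03 23.89] 26.3833 [(0.74, array([221.9, 255.4,  28. ,  12.5]))]
changed px 111
```

>>> move_arm(steps=[[[0,0,0],0,1],[[0,0,0],0,1],[[0,0,0],0,1],[[0,0,0],0,1],[[0,0,0],0,1],[[0,0,0],0,1],[[0,0,0],0,1],[[0,0,0],0,1],[[0,0,0],0,1],[[0,0,0],0,1],[[0,0,0],0,1],[[0,0,0],0,1],[[0,0,0],0,1],[[0,0,0],0,1],[[0,0,0],0,1],[[0,0,0],0,1],[[0,0,0],0,1],[[0,0,0],0,1],[[0,0,0],0,1],[[0,0,0],0,1]])

```text
t: 28.05
ee_pos: [525.0, 106.7, 69.1]
orientation: [3.112, -0.431, -0.0]
ft_force: [0.6, -5.6, 0.2]
width: 24.0
grasp_force: 30.0
```

>>> move_arm(steps=[[[0,0,0],0,1],[[0,0,0],0,1],[[0,0,0],0,1],[[0,0,0],0,1],[[0,0,0],0,1],[[0,0,0],0,1],[[0,0,0],0,1],[[0,0,0],0,1],[[0,0,0],0,1],[[0,0,0],0,1],[[0,0,0],0,1],[[0,0,0],0,1],[[0,0,0],0,1],[[0,0,0],0,1],[[0,0,0],0,1],[[0,0,0],0,1],[[0,0,0],0,1],[[0,0,0],0,1],[[0,0,0],0,1],[[0,0,0],0,1]])

```text
t: 29.72
ee_pos: [525.0, 106.7, 69.1]
orientation: [3.112, -0.431, -0.0]
ft_force: [-0.4, -5.2, -0.5]
width: 23.9
grasp_force: 30.0
```

```bash
python3 w.py
```

```text
[23.88 24.32 24.38 24.2 ] 29.9667 [(0.84, array([221.7, 255.4,  29.8,  14.6]))]
changed px 0
```

The crank has stopped. One more hold will confirm it, with a final look.

>>> move_arm(steps=[[[0,0,0],0,1],[[0,0,0],0,1],[[0,0,0],0,1],[[0,0,0],0,1],[[0,0,0],0,1],[[0,0,0],0,1],[[0,0,0],0,1],[[0,0,0],0,1],[[0,0,0],0,1],[[0,0,0],0,1],[[0,0,0],0,1],[[0,0,0],0,1],[[0,0,0],0,1],[[0,0,0],0,1],[[0,0,0],0,1],[[0,0,0],0,1],[[0,0,0],0,1],[[0,0,0],0,1],[[0,0,0],0,1],[[0,0,0],0,1]])

```text
t: 31.63
ee_pos: [525.0, 106.7, 69.1]
orientation: [-3.112, 0.431, 0.0]
ft_force: [-0.4, -5.6, 0.2]
width: 23.9
grasp_force: 30.0
```

```bash
python3 w.py; python3 -c "
import cv2
cv2.imwrite('pics/fin.png',cv2.resize(cv2.imread('pics/S4.png')[130:380,120:440],(768,600),interpolation=cv2.INTER_CUBIC))"
```

```text
[23.93 24.12 23.97 24.41] 31.8833 [(0.49, array([221.8, 255.2,  27.5,  12.4]))]
changed px 0
```

View pics/fin.png

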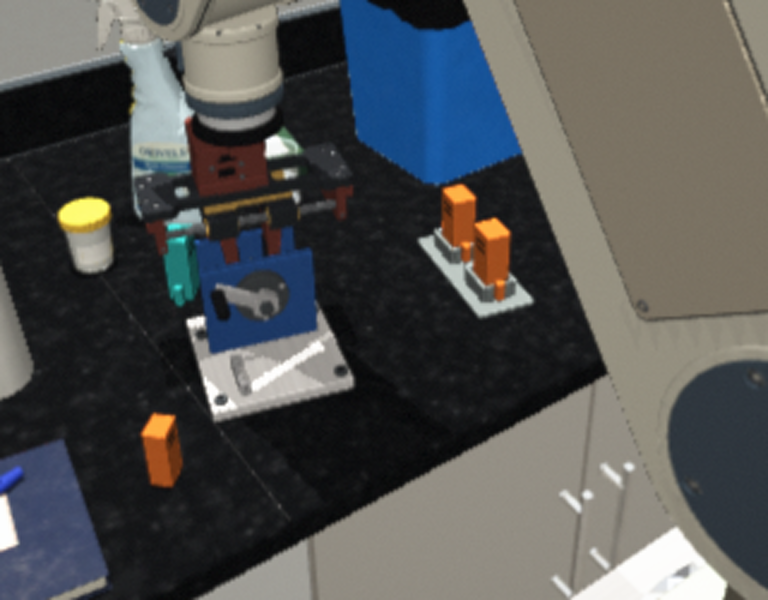

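The chock is stowed next to its twin at (490,258). The crank stands still at about (235,300), the gripper holds the head, and everything around it is where it was.

```bash
python3 -c "
from workcell import ctrl
print(ctrl.close_job())"
```

```text
the job is handed in; nothing more can be done
None
```

The chock is stowed upright in the empty pocket, the nut has pulled tight with the crank standing still, and I handed the job in at about 32 s with the bolt head still gripped at 30 N (the interface's fixed force, below the suggested 40 N), after four re-grips to seat the pads on the flats.

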